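# Lock the blending cup onto the blender base

## Task

Fit the blending cup onto the blender base: lower its collar into the socket, feel for the entry gaps until both lugs drop in, press it down against the sprung seat, turn it clockwise a quarter turn to the stop and let it spring up so that it is locked. Then press the red pulse button fully down and let it go. Work gently, never forcing the cup or the blender, and leave the other things on the table where they stand.

Things in the scene. Friction and masses are not known exactly. Their poses are not given: they have to be found in the camera images.
- cup: Blending cup, loose, 0.2 to 0.35 kg, 115 mm high, standing upside down on its black blade collar, the way it goes on the blender. Origin: centre of the underside; z up; x through the two lugs (same after a half turn). Plug of radius 36, z 0 to 31, its foot tapered to 32 over 5 mm; then a ribbed skirt of radius 40, z 31 to 49, with a white tab (to radius 45.5) above each lug.
- cup_lug (a point): Middle of the grey lug on the cup's +x side, 38.5 mm from the axis, 11 mm above the cup's underside. Each lug is 12 mm wide, 6 mm high (z 8 to 14) and reaches out to radius 43; its twin is opposite.
- cup_grip (a point): On the cup's axis, 90 mm above its underside: middle of the clear part, a straight cylinder 58 mm across from z 70 to 108, to be gripped there, firmly (30 to 40 N), for the twist.
- blender: Black blender base, fixed, 144 mm across, 86 mm high; console, 92 mm wide and 48 mm high, reaches 142 mm out in front (-x). Origin: on the table under the socket's vertical axis; z up. The two entry gaps of the socket lie nominally at +x and -x, but the socket ring swivels stiffly in the base and was left turned, up to 29 degrees either way: not measured, so find the gaps by feel or by eye.
- socket_mouth (a point): Centre of the bayonet socket's opening, 85 mm above the blender's origin, axes as the blender's. Steel ring, top at this height, inner radius 37.5, 8 mm thick, with two entry gaps 18 mm wide (red marks). With the cup's underside 8 mm below this point the lugs lie on the ring; 11 mm: they are in the gaps and the collar meets the sprung seat.
- socket_seat (a point): Centre of the sprung seat's top, 74 mm above the blender's origin. It pushes up with 2 N, and 1 N more per mm. Press the cup 11 mm below this (bottom: 15 mm) and its lugs clear the ring; it then turns, clockwise seen from above only, 90 degrees (3 more of play) to a stop. Eased up there it rises until 8 mm below this point, its lugs in recesses: locked.
- pulse_top (a point): Centre of the top of the red pulse button, 26 mm across, on the console 110 mm in front (-x) of the socket's axis, 59 mm above the table; it is pressed straight down.
- pulse (a joint): Travel of the pulse button in m: 0 up, 0.006 fully down. A spring of 1.5 N rising to 5 N brings it back.
- jam_jar: Jam jar with red jam and a white lid, 66 mm across, 90 mm high, loose, to be left alone. Origin: centre of its underside.
- jar_lentils: Glass jar of grain with a white lid, 88 mm across, 166 mm high, loose, to be left alone. Origin: centre of its underside.
- onion: Red onion, 84 mm across, 82 mm high, loose, to be left alone. Origin: its underside.
- peach_a: Peach, 65 mm across, loose, to be left alone. Origin: its underside.
- lemon: Lemon, 72 x 57 x 58 mm, loose, to be left alone. Origin: its underside.
There are look-alikes about, which are no part of the job. Leave any blue or purple look-alike of the cup alone.

How it is judged:
By the outcome, as a careful person would: the job done as asked, in the order asked, and still so for the second after the job is handed in, with the robot touching nothing.
It also fails if it takes over 72 s, if anything falls off the work surface, if the arm or the gripper's body presses on something with over 40 N, if the wrist force passes 120 N, or if a joint passes its speed limit or range.

## Robot

A 6-joint arm with a two-finger parallel gripper is mounted at the origin on a cart in front of the work surface, level with it; the furniture and walls round the work are solid. World frame = base frame: x ahead of the robot, y to its left, z up, the work surface at z = 0. Lengths are in mm, angles in rad, forces in N, time in s.
With the tool pointing down it reaches from about 275 to 1000 mm from the base axis. Payload 8.4 kg.
Tool frame: the origin (TCP) lies at the very end of the fingers, on their centre line; the grasp point (between the pads) lies 19 mm behind it (r.pinch_z is the distance from the TCP to the grasp point, in mm); z points along the fingers, y is the line along which they close (so a half turn about z gives the same grasp; the last joint's range is limited). The gripper opens to 85 mm and grips with 20 to 120 N. Pads are 22 mm wide; open, the fingers measure 114 mm over their backs; the gripper's body (76 mm by 85 mm) begins 54 mm behind the grasp point. The pads swing forward as they close: fully open they stand 13 mm farther back than shut.
Start: joints at [1.28, 0.353, 1.633, -0, 1.155, -0.002], TCP at [178, 599.119, 231.281] pointing down, gripper open.
Joint ranges: [-2.63, 2.63], [-0.92, 2.1], [0.06, 2.66], [-1.3, 4.44], [0, 2.69], [-3.02, 3.02]. Speed limits (rad/s): [2.22, 2.22, 2.79, 3.14, 3.14, 3.14].

## Interface

Orientations are given as [roll, pitch, yaw] about the fixed x, y, z axes, in that order (R = Rz(yaw) Ry(pitch) Rx(roll)).
In Python, from rig import r gives the robot as it stands.
- The arm moves only by the tool carry_out, never from a script. Its argument "series" is a list of rows, each a list of 7 numbers: the turn, a rotation vector about the tool's x, y, z as a fraction of full scale, then the shift along the tool's x, y, z as a fraction of full scale, then the gripper command: -1 is fully open, 1 is shut, values between are in proportion. A call has 1 to 8 rows; each row is the pose to reach, as a shift and turn from the pose commanded when the call began, along the tool's axes at that moment, turning the shorter way round; what a row does not reach only later rows make up. Full scale, the value 1, is 0.25 m for a shift and pi rad for a turn. A row lasts 1/8 s, in which the tool goes at most 62.5 mm and 10.7 degrees, less where a joint would pass 70% of its speed; a pose out of reach is approached as far as the arm can. A call with a number of a shift or a turn outside -1 to 1 is refused whole. A call with a gripper value outside its range is refused whole. The fingers move at their own pace and stop on an object; "force" is the grip in N (left out, the last holds). Time passes only in rows, so rows that repeat a pose let the fingers close. It gives the time, the measured TCP pose, the force, the opening and the grip force at its end, in the units of the state.
- r.sense(): the state, without advancing time (a new reading comes with each control period).
- r.grab_frame(name): name is "scene" or "top" or "wrist"; returns the picture (480x640x3 uint8, red, green, blue); there is no depth.
- r.get_calibration(name): a dict with "K" (3x3 intrinsics, pixels), "pose" (4x4, takes a point from camera to world coordinates). Camera axes: x right, y up, looking along -z (the intrinsics and any distortion apply to the point x, -y, -z); pixel columns grow to the right and rows downward; lengths in mm; the calibration is good to about 2 mm. A picture is of the moment at which its call begins: read the wrist's pose just before it. get_calibration takes no time and is no camera call; for the wrist camera it gives the pose at the moment of the call.
- r.sign_off(): hands the job in; it is judged then, once.
Trained networks look in the newest picture that a camera, given by its name, has taken for a name from the list of things; names that differ only in an ending like _2 or _b are one class to them, and where a whole thing is asked for, a point or a joint stands for the part that bears it (a point fixed in the world has none). Each returns a list of dicts, best first, with "score" (0 to 1); they miss things now and then, are a little off and sometimes report something else, mostly with a low value. They report only what shows in the picture. A call takes as long as a camera call. They do not tell look-alikes from the thing itself.
- r.silhouettes(camera, label): "region" (480x640 bool, what is visible of it) and "position" ([row, column] in pixels, amid what is visible of it).
The state is a dict: "clock": time; "qpos": joint angles; "qvel": joint speeds; "joint_efforts": joint torques, N m; "eef_pos": TCP position; "tcp_rot": TCP orientation; "contact_force": force on the tool from outside, world axes, zero at the start; "wrist_torque": the same for the moment, N m; "opening": opening from 0.0 (shut) to 1.0 (fully open); "grasp_force": force on a finger pad.
Only numpy, scipy, OpenCV 4.12 (cv2) and the standard library are available. Lean on these libraries where they do the work, as an engineer would, in place of code of your own. Each camera call takes 0.05 s, during which the arm holds its last target. There are 200 camera calls.

## Working session

There is one attempt and no reset: what is moved stays moved. The work goes in short steps, Python scripts to look and compute and a tool call to move; the robot and the scene stay as the last step left them, time stands still between calls to the robot, and variables do not carry over. Pictures are saved under pics/ and viewed, at most 10 in all, crops included, and the job is handed in when it is done.

Besides the shell and the picture viewer there is one more tool, called after ">>>" by a JSON object that holds its "op" and its "data". carry_out: Moves the arm, as the interface text tells. Its arguments: {"type":"object","properties":{"series":{"type":"array"},"force":{"type":"number"}},"required":["series"]}

```bash
mkdir -p pics; cat > h.py <<'E'
import numpy as np, cv2
from rig import r
def grab(n,fn=None):
    im=r.grab_frame(n)
    if fn: cv2.imwrite('pics/'+fn,im[:,:,::-1])
    return im
def ray(cal,px):  # px=(col,row)
    K=np.array(cal['K'],float);T=np.array(cal['pose'],float)
    d=np.linalg.inv(K)@[px[0],px[1],1]; d=np.array([d[0],-d[1],-d[2]])
    return T[:3,3],T[:3,:3]@d
def atz(cal,px,z):
    o,d=ray(cal,px); return o+d*(z-o[2])/d[2]
def proj(cal,p):
    K=np.array(cal['K'],float);T=np.array(cal['pose'],float)
    c=T[:3,:3].T@(np.array(p,float)-T[:3,3]); u=K@[c[0],-c[1],-c[2]]; return u[:2]/u[2]
E
python3 - <<'E'
from h import *
a=grab('scene','s1.png');b=grab('top','t1.png')
cv2.imwrite('pics/both.png',cv2.resize(np.vstack([a,b])[:,:,::-1],(400,600)))
for n in ('scene','top'):
    print(n,{k:np.round(v,3).tolist() for k,v in r.get_calibration(n).items() if k in('K','pose')}, [k for k in r.get_calibration(n)])
    for l in ('cup','blender','pulse_top','jam_jar','jar_lentils','onion','peach_a','lemon'):
        for d in r.silhouettes(n,l)[:3]:
            ys,xs=np.where(d['region']); print(n,l,round(d['score'],2),np.round(d['position']),xs.min(),xs.max(),ys.min(),ys.max())
print(r.sense())
E
```

```text
scene {'K': [[604.252, 0.0, 312.345], [0.0, 604.252, 237.574], [0.0, 0.0, 1.0]], 'pose': [[0.794, 0.427, -0.433, -68.539], [-0.608, 0.567, -0.555, -767.671], [0.009, 0.704, 0.71, 1219.892], [0.0, 0.0, 0.0, 1.0]]} ['K', 'pose']
scene cup 0.93 [232. 260.] 248 277 208 251
scene cup 0.9 [194. 178.] 163 190 172 214
scene cup 0.88 [278. 256.] 242 273 254 300
scene blender 0.88 [304. 324.] 283 362 266 344
scene pulse_top 0.6 [316. 302.] 299 308 312 321
scene jam_jar 0.78 [352. 390.] 374 404 330 373
scene jam_jar 0.71 [224. 346.] 332 359 209 237
scene jar_lentils 0.88 [234. 376.] 359 393 200 264
scene onion 0.88 [226. 346.] 333 359 210 238
scene peach_a 0.68 [207. 292.] 280 300 194 214
scene lemon 0.7 [213. 321.] 309 328 202 222
top {'K': [[583.667, 0.0, 308.291], [0.0, 583.667, 246.795], [0.0, 0.0, 1.0]], 'pose': [[-0.001, 0.997, -0.078, 481.954], [-1.0, 0.001, 0.022, 118.158], [0.022, 0.078, 0.997, 1691.343], [0.0, 0.0, 0.0, 1.0]]} ['K', 'pose']
top cup 0.78 [266. 246.] 235 262 254 281
top cup 0.72 [221. 178.] 164 197 211 238
top cup 0.67 [304. 293.] 282 310 291 319
top blender 0.82 [269. 
[... 287 characters left out ...]
5 192 213
{'clock': 0.9, 'qpos': array([ 1.27959803e+00,  3.52974335e-01,  1.63340123e+00, -1.48478726e-05,
        1.15522080e+00, -2.38960781e-03]), 'qvel': array([ 0.00023448,  0.00082075,  0.00173436, -0.00033688, -0.00052051,
        0.00115549]), 'joint_efforts': array([ 3.99998116e-04, -6.05146551e+01, -3.42441022e+01,  1.04241899e-04,
        1.19741413e-03, -2.12242367e-05]), 'eef_pos': array([178.00362995, 599.11163798, 231.29648086]), 'tcp_rot': array([-3.14158891e+00,  1.35751461e-05,  2.85278996e+00]), 'contact_force': array([-0.89188445, -0.00661975, -0.68539251]), 'wrist_torque': array([ 0.00401117, -0.03141951, -0.02489459]), 'grasp_force': 0.0, 'opening': 1.0021134885348424}
```

View pics/s1.png

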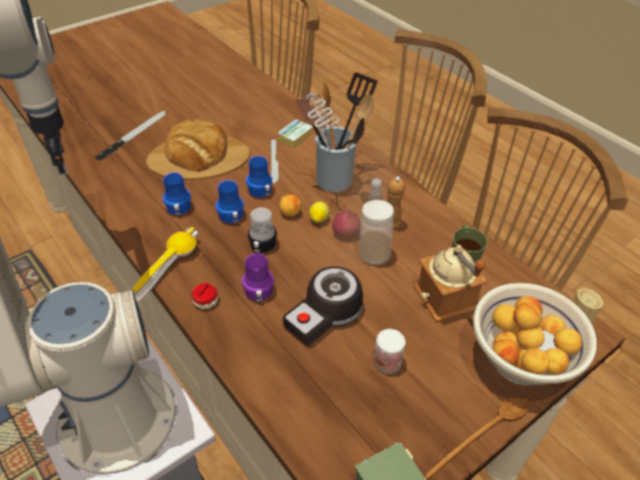

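View pics/t1.png

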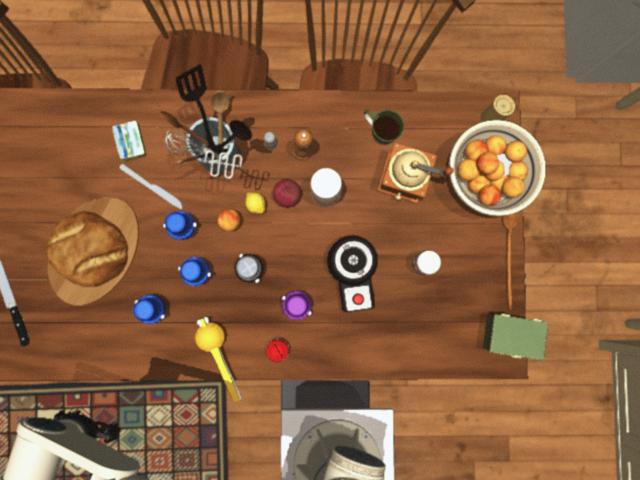

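Both views show one clear and black cup, at scene (262,232) and top (248,267), among blue and purple look-alikes. The blender is at top (354,260), with its console towards the robot at (358,299). I'll zoom in on both.

```bash
python3 - <<'E'
from h import *
t=cv2.imread('pics/t1.png');s=cv2.imread('pics/s1.png')
z=lambda im,c,w,h:cv2.resize(im[c[1]-h//2:c[1]+h//2,c[0]-w//2:c[0]+w//2],(400,300),interpolation=cv2.INTER_CUBIC)
cv2.imwrite('pics/z.png',np.vstack([np.hstack([z(t,(248,268),48,36),z(t,(354,272),128,96)]),np.hstack([z(s,(262,230),64,48),z(s,(330,300),128,96)])]))
ct=r.get_calibration('top');cs=r.get_calibration('scene')
def tri(p,q):
    A=[];b=[]
    M=np.zeros((3,3));v=np.zeros(3)
    for c,x in((ct,p),(cs,q)):
        o,d=ray(c,x);d/=np.linalg.norm(d);P=np.eye(3)-np.outer(d,d);M+=P;v+=P@o
    return np.linalg.solve(M,v)
print('cup top disc',atz(ct,(249,266),115),atz(ct,(248.5,267.5),40),'purple',atz(ct,(297,305),80))
print('socket',atz(ct,(353,260),80),'button',atz(ct,(358,299),59), atz(cs,(304,317.5),59))
for z0 in(60,80,115):print(z0,atz(cs,(261,230),z0))
print('socket scene',atz(cs,(335,292),80))
E
```

```text
cup top disc [552.93393163 243.26215167 115.        ] [552.07197619 250.59277325  40.        ] purple [447.37138962 113.65223656  80.        ]
socket [571.25319974 -41.30313685  80.        ] button [463.41175655 -56.65165369  59.        ] [460.39643712 -61.25307277  59.        ]
60 [545.01579959 247.3984124   60.        ]
80 [534.43627398 229.89558803  80.        ]
115 [515.92210417 199.26564539 115.        ]
socket scene [557.72589341 -57.6415687   80.        ]
```

View pics/z.png

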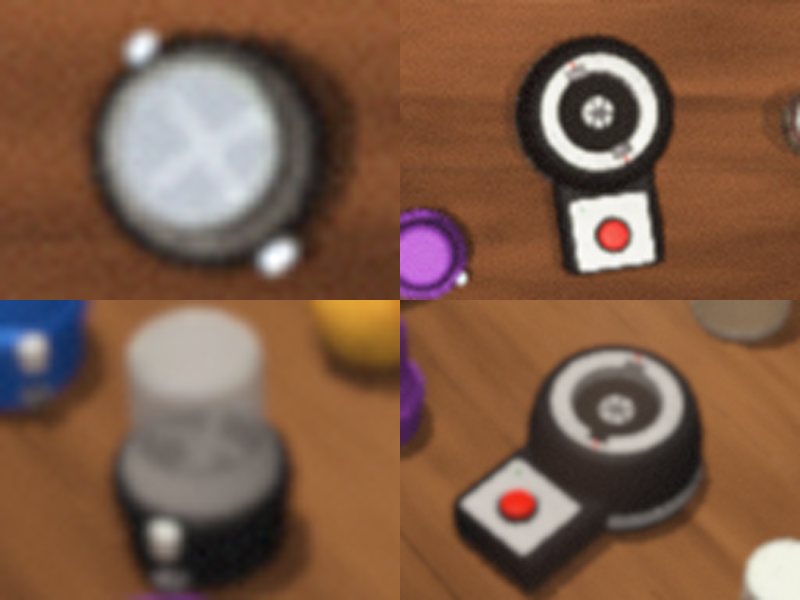

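The top crop shows the cup's tabs at (241,256) and (257,281), a lug yaw of about 33°. The socket centre is at (354,260) with the red-marked gaps at about 28°, and the button is at (358,299). Moving above the cup now.

>>> {"op": "carry_out", "data": {"series": [[0,0,0.275,-0.917,-0.46,-0.08,-1],[0,0,0.275,-0.917,-0.46,-0.08,-1],[0,0,0.275,-0.917,-0.46,-0.08,-1],[0,0,0.275,-0.917,-0.46,-0.08,-1],[0,0,0.275,-0.917,-0.46,-0.08,-1],[0,0,0.275,-0.917,-0.46,-0.08,-1]]}}

```text
clock: 1.65
eef_pos: [365.7, 423.0, 251.5]
tcp_rot: [3.141, -0.0, 1.988]
contact_force: [0.2, 0.1, -0.6]
opening: 1.004
grasp_force: 0.0
```

>>> {"op": "carry_out", "data": {"series": [[0,0,0,-0.947,0.397,0,-1],[0,0,0,-0.947,0.397,0,-1],[0,0,0,-0.947,0.397,0,-1],[0,0,0,-0.947,0.397,0,-1],[0,0,0,-0.947,0.397,0,-1],[0,0,0,-0.947,0.397,0,-1],[0,0,0,-0.947,0.397,0,-1]]}}

```text
clock: 2.52
eef_pos: [550.7, 248.9, 251.2]
tcp_rot: [-3.141, -0.0, 1.991]
contact_force: [0.2, 0.8, 0.1]
opening: 1.001
grasp_force: 0.0
```

```bash
python3 - <<'E'
from h import *
c=r.get_calibration('wrist');grab('wrist','w1.png')
s=r.sense();print(s['clock'],s['eef_pos'],s['tcp_rot'],s['qpos'])
print(np.round(c['K'],1).tolist(),np.round(c['pose'],3).tolist())
for d in r.silhouettes('wrist','cup')[:3]:
    ys,xs=np.where(d['region']); print(round(d['score'],2),d['position'],xs.min(),xs.max(),ys.min(),ys.max())
print(proj(c,(550,249,115)))
E
```

```text
2.575 [550.69757443 248.95728648 251.25612426] [-3.14127249e+00 -3.19142251e-04  1.99154977e+00] [4.21916024e-01 3.03217959e-01 1.65802262e+00 3.45472438e-04
 1.18067189e+00 1.03109780e-03]
[[417.6, 0.0, 319.4], [0.0, 417.6, 244.0], [0.0, 0.0, 1.0]] [[0.913, -0.393, -0.11, 522.903], [0.408, 0.88, 0.245, 310.533], [0.001, -0.268, 0.963, 393.712], [0.0, 0.0, 0.0, 1.0]]
0.74 [34.3, 391.7] 339 458 0 83
0.69 [50.2, 570.7] 502 639 0 104
0.61 [212.4, 322.3] 269 375 161 267
[318.60542464 229.45852382]
```

View pics/w1.png

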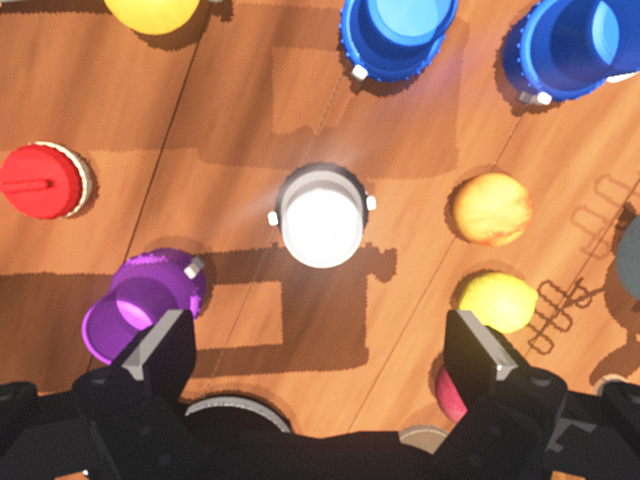

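The wrist view shows the cup's top disc at (322,226) and its white tabs at (273,218) and (371,202).

```bash
cat >> h.py <<'E'
def move(cur,yaw,tgt,tyaw):
    x=np.array([np.cos(yaw),np.sin(yaw),0]);y=np.array([np.sin(yaw),-np.cos(yaw),0]);d=np.array(tgt,float)-cur
    return np.round([-(tyaw-yaw)/np.pi,d@x/250,d@y/250,-d[2]/250],4)
E
python3 - <<'E'
from h import *
c=r.get_calibration('wrist')
print(atz(c,(322,226),115))
a=atz(c,(273,218),42);b=atz(c,(371,202),42);print((a+b)/2,np.degrees(np.arctan2(*(b-a)[1::-1])),np.linalg.norm(b-a))
print(move([550.7,249,251.2],1.9915,[570,-10,300],1.99))
E
```

```text
[551.36216889 252.04342282 115.        ]
[552.85516676 249.439789    42.        ] 33.48316464177492 84.9429874797783
[ 5.000e-04 -9.772e-01 -3.526e-01 -1.952e-01]
```

>>> {"op": "carry_out", "data": {"series": [[0,0,0,-0.9,-0.36,-0.12,-1],[0,0,0,-0.9,-0.36,-0.12,-1],[0,0,0,-0.9,-0.36,-0.12,-1],[0,0,0,-0.9,-0.36,-0.12,-1],[0,0,0,-0.9,-0.36,-0.12,-1],[0,0,0,-0.9,-0.36,-0.12,-1],[0,0,0,-0.9,-0.36,-0.12,-1]]}}

```text
clock: 3.5
eef_pos: [560.7, 6.9, 281.1]
tcp_rot: [-3.141, -0.0, 1.991]
contact_force: [0.6, 0.3, -0.3]
opening: 1.001
grasp_force: 0.0
```

```bash
python3 - <<'E'
from h import *
c=r.get_calibration('wrist');im=grab('wrist','w2.png')
s=r.sense();print(s['clock'],s['eef_pos'],s['tcp_rot'])
u=proj(c,(571,-41,85));print(u)
E
```

```text
3.55 [560.73612369   6.89018432 281.05219755] [-3.14126738e+00 -4.00883087e-04  1.99098488e+00]
[307.48172877 267.9148911 ]
```

View pics/w2.png

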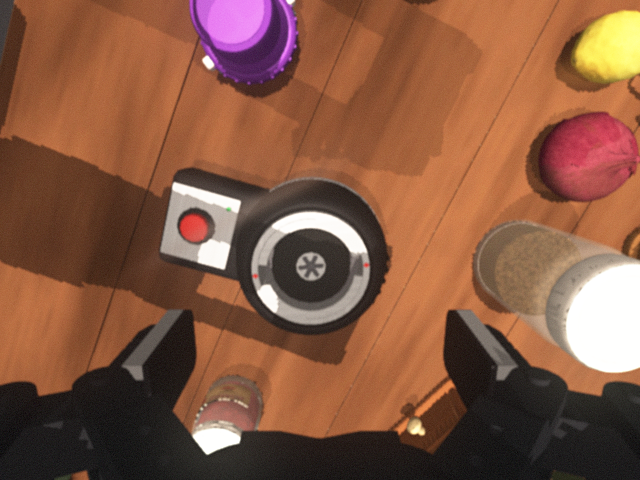

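The wrist view shows the steel ring centred near (311,268), red gap marks at (255,276) and (367,265), and the pulse button at (195,226).

```bash
python3 - <<'E'
from h import *
c=r.get_calibration('wrist');im=cv2.imread('pics/w2.png').astype(int)
B,G,R=im[:,:,0],im[:,:,1],im[:,:,2]
m=((R>G+60)&(R>B+60)&(abs(G-B)<40)).astype(np.uint8)
g={}
for nm,(x0,x1,y0,y1) in dict(g1=(247,264,262,288),g2=(358,376,252,280),btn=(170,220,200,250)).items():
    ys,xs=np.where(m[y0:y1,x0:x1]);g[nm]=(xs.mean()+x0,ys.mean()+y0);print(nm,len(xs),g[nm])
a=atz(c,g['g1'],85);b=atz(c,g['g2'],85);print('gaps mid',(a+b)/2,np.degrees(np.arctan2(*(b-a)[1::-1])),np.linalg.norm(b-a))
k=atz(c,g['btn'],59);print('btn',k)
# white ring fit: light, low saturation pixels in ring window
w=((im.min(2)>105)&(im.max(2)-im.min(2)<40)).astype(np.uint8)
M=np.zeros_like(w);cv2.circle(M,(311,268),68,1,-1);w*=M;cv2.circle(w,(311,268),36,0,-1)
P=np.array([atz(c,(x,y),85)[:2] for y,x in zip(*np.where(w))])
h=cv2.convexHull(P.astype(np.float32));(e,ax,an)=cv2.fitEllipse(h);print('ring',e,ax,len(P))
cen=(a+b)[:2]/2;print('blender yaw',np.degrees(np.arctan2(e[1]-k[1],e[0]-k[0])),np.hypot(*(np.array(e)-k[:2])))
print(move([560.5,6.9,281.1],1.991,[552,250.5,140],1.991),move([560.5,6.9,281.1],1.991,[552,250.5,68],1.991))
E
```

```text
g1 19 (np.float64(254.73684210526315), np.float64(275.7368421052632))
g2 18 (np.float64(365.8888888888889), np.float64(264.72222222222223))
btn 640 (np.float64(193.50625), np.float64(227.278125))
gaps mid [573.93798738 -42.06693537  85.        ] 30.016597890683286 95.80132498949358
btn [465.28658688 -55.87746169  59.        ]
ring (573.6551513671875, -41.449825286865234) (101.16092681884766, 102.58038330078125) 4715
blender yaw 7.583471449290254 109.32475685355736
[-0.      0.9035  0.3665  0.5644] [-0.      0.9035  0.3665  0.8524]
```

Socket centre is (573.8,-41.7) with the gap yaw at 30.0°. The cup is at (552.2,250.5) with lug yaw 33.5°. Going to grasp it.

>>> {"op": "carry_out", "data": {"series": [[0,0,0,0.904,0.367,0.45,-1],[0,0,0,0.904,0.367,0.45,-1],[0,0,0,0.904,0.367,0.45,-1],[0,0,0,0.904,0.367,0.45,-1],[0,0,0,0.904,0.367,0.45,-1],[0,0,0,0.904,0.367,0.5,-1],[0,0,0,0.904,0.367,0.68,-1],[0,0,0,0.904,0.367,0.85,-1]]}}

```text
clock: 4.55
eef_pos: [553.6, 247.9, 68.3]
tcp_rot: [3.14, 0.0, 1.988]
contact_force: [0.5, -0.1, 0.1]
opening: 0.999
grasp_force: 0.0
```

>>> {"op": "carry_out", "data": {"series": [[0,0,0,0,0,0,0],[0,0,0,0,0,0,0.1],[0,0,0,0,0,0,0.5],[0,0,0,0,0,0,1],[0,0,0,0,0,0,1],[0,0,0,0,0,0,1]], "force": 35}}

```text
clock: 5.3
eef_pos: [553.3, 249.3, 69.5]
tcp_rot: [3.141, 0.0, 1.989]
contact_force: [-0.7, -1.4, 4.4]
opening: 0.672
grasp_force: 38.2
```

```bash
python3 - <<'E'
from h import *
c=r.get_calibration('wrist');im=grab('wrist','w3.png')
s=r.sense();print(s)
print(proj(c,(552.2,250.5,115)))
E
```

```text
{'clock': 5.35, 'qpos': array([ 4.20857436e-01,  5.16108647e-01,  1.79282273e+00, -1.06660436e-04,
        8.31772692e-01,  2.76017174e-03]), 'qvel': array([-2.08490479e-03, -8.00781651e-05,  1.15872943e-03,  1.12539648e-03,
        3.76011012e-04, -8.70347880e-04]), 'joint_efforts': array([ 1.98405194e-01, -6.03233886e+01, -2.53949690e+01,  7.48833572e-02,
       -5.68445809e-01, -5.85944625e-03]), 'eef_pos': array([553.37809727, 249.30660097,  69.50983641]), 'tcp_rot': array([3.14070386e+00, 7.64464323e-05, 1.98896536e+00]), 'contact_force': array([-1.76164145, -1.5297535 ,  5.90056464]), 'wrist_torque': array([-0.10978262,  0.19267764,  0.04087954]), 'grasp_force': 38.29421103000641, 'opening': 0.666351990126619}
[318.05560883 385.16039096]
```

View pics/w3.png

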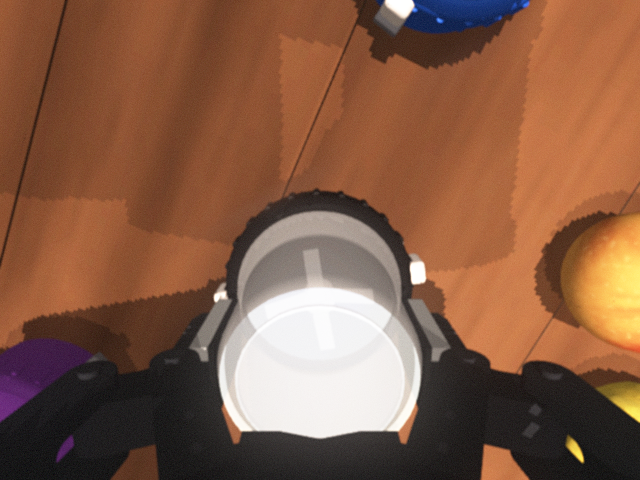

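The fingers hold the clear cylinder. The tabs show at about (220,294) and (418,270), and the top disc centre at about (320,382).

```bash
python3 - <<'E'
from h import *
c=r.get_calibration('wrist');s=r.sense();p=s['eef_pos'];yw=s['tcp_rot'][2]
x=np.array([np.cos(yw),np.sin(yw)]);y=np.array([np.sin(yw),-np.cos(yw)])
a=atz(c,(220,294),43);b=atz(c,(418,270),43);m=(a+b)/2
print(m,np.degrees(np.arctan2(*(b-a)[1::-1])),np.linalg.norm(b-a))
im=cv2.imread('pics/w3.png')
for nm,q in(('tabs',m),('disc',atz(c,(320,382),115)),('skirttop',atz(c,(320,191),49))):
    d=(q-p)[:2];print(nm,q,'tool xy',d@x,d@y)
q0,q1=proj(c,(552.2,250.5,49)),[proj(c,(552.2+40*np.cos(t),250.5+40*np.sin(t),49)) for t in np.linspace(0,6.28,60)]
q1=np.array(q1);print('skirt pred',q1.min(0),q1.max(0))
E
```

```text
[551.43005622 252.23191814  43.        ] 31.261295780836633 86.07315711567911
tabs [551.43005622 252.23191814  43.        ] tool xy 3.464330281704536 -0.5922501359710457
disc [552.28487006 251.59391126 115.        ] tool xy 2.5341683107676483 -0.07017907751937173
skirttop [535.75339599 289.32285218  49.        ] tool xy 43.72538966961736 0.1440656643424944
skirt pred [222.4424025  196.53460539] [413.80089219 375.41307174]
```

```bash
python3 - <<'E'
from h import *
print(move([553.4,249.3,69.5],1.989,[560,100,180],1.989),move([560,100,180],1.989,[574.9,-44.5,180],1.946))
E
```

```text
[-0.     -0.5565 -0.2184 -0.442 ] [ 0.0137 -0.5524 -0.1803 -0.    ]
```

>>> {"op": "carry_out", "data": {"series": [[0,0,0,0,0,-0.1,1],[0,0,0,0,0,-0.25,1],[0,0,0,-0.1,-0.04,-0.44,1],[0,0,0,-0.3,-0.11,-0.44,1],[0,0,0,-0.5,-0.2,-0.44,1],[0,0,0,-0.556,-0.219,-0.44,1]]}}

```text
clock: 6.1
eef_pos: [558.8, 97.3, 178.6]
tcp_rot: [-3.141, 0.0, 1.987]
contact_force: [-0.5, -0.1, -3.0]
opening: 0.668
grasp_force: 38.6
```

```bash
python3 - <<'E'
from h import *
s=r.sense();print(s['eef_pos'],s['tcp_rot'],s['contact_force'],s['opening'])
print(move(s['eef_pos'],s['tcp_rot'][2],[574.9,-44.5,180],1.946))
E
```

```text
[558.84197555  97.3102059  178.63333714] [-3.14065199e+00  2.66912849e-04  1.98662961e+00] [-0.49646545 -0.08989072 -3.0180915 ] 0.6682045220660285
[ 0.0129 -0.5448 -0.1704 -0.0055]
```

>>> {"op": "carry_out", "data": {"series": [[0,0,0.013,-0.2,-0.06,0,1],[0,0,0.013,-0.4,-0.12,0,1],[0,0,0.013,-0.547,-0.172,0,1],[0,0,0.013,-0.547,-0.172,0,1],[0,0,0.013,-0.547,-0.172,0,1],[0,0,0.013,-0.547,-0.172,0,1]]}}

```text
clock: 6.85
eef_pos: [575.6, -41.3, 178.6]
tcp_rot: [-3.141, -0.0, 1.949]
contact_force: [0.6, -0.5, -2.2]
opening: 0.674
grasp_force: 38.7
```

```bash
python3 - <<'E'
from h import *
grab('wrist','w4.png')
s=r.sense();print(s['eef_pos'],s['tcp_rot'],s['contact_force'],s['wrist_torque'],s['opening'])
print(move(s['eef_pos'],s['tcp_rot'][2],[574.9,-44.5,180],1.946))
E
```

```text
[575.58827647 -41.29195507 178.66373802] [-3.14144377e+00 -3.28356110e-04  1.94943263e+00] [ 0.32119282 -0.11755762 -2.3093814 ] [ 0.03693161 -0.02415304  0.02760104] 0.67433092991736
[ 0.0011 -0.0109 -0.0073 -0.0053]
```

View pics/w4.png

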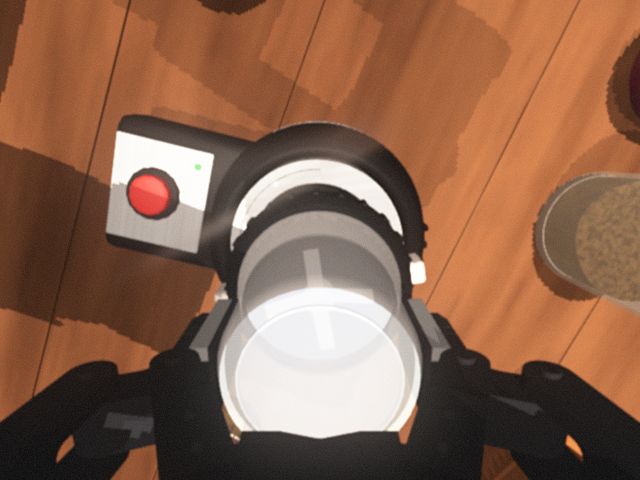

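The cup sits over the socket in line with the ring; the button is at (152,194). I'll trim the position and lower it until it touches.

>>> {"op": "carry_out", "data": {"series": [[0,0,0.001,-0.011,-0.007,0.03,1],[0,0,0.001,-0.011,-0.007,0.08,1],[0,0,0.001,-0.011,-0.007,0.105,1],[0,0,0.001,-0.011,-0.007,0.11,1],[0,0,0.001,-0.011,-0.007,0.115,1],[0,0,0.001,-0.011,-0.007,0.12,1]]}}

```text
clock: 7.65
eef_pos: [575.2, -45.6, 149.4]
tcp_rot: [3.141, -0.0, 1.945]
contact_force: [-2.6, 1.9, 7.5]
opening: 0.671
grasp_force: 39.3
```

>>> {"op": "carry_out", "data": {"series": [[0,0,0,0.006,-0.002,-0.004,1],[0,0,0,0.006,-0.002,-0.004,1],[0,0,0,0.006,-0.002,0.0,1],[0,0,0,0.006,-0.002,0.0,1]]}}

```text
clock: 8.15
eef_pos: [574.0, -44.6, 148.6]
tcp_rot: [-3.141, -0.0, 1.945]
contact_force: [-0.7, 0.1, -2.9]
opening: 0.671
grasp_force: 38.9
```

```bash
python3 -c "
from h import *
s=r.sense();print(s['eef_pos'],s['tcp_rot'],s['contact_force'],s['wrist_torque'])"
```

```text
[573.9536429  -44.57213348 148.63416844] [-3.14144400e+00 -3.68982742e-05  1.94479422e+00] [-0.66331152  0.08685439 -2.93154925] [-0.02322457 -0.01697801  0.02954387]
```

Free now, and the plug is in the hole. Lowering towards the lug level.

>>> {"op": "carry_out", "data": {"series": [[0,0,0,0,0,0.006,1],[0,0,0,0,0,0.012,1],[0,0,0,0,0,0.016,1],[0,0,0,0,0,0.016,1]]}}

```text
clock: 8.65
eef_pos: [574.0, -44.5, 144.7]
tcp_rot: [-3.142, -0.0, 1.945]
contact_force: [0.4, 0.3, -2.6]
opening: 0.669
grasp_force: 38.8
```

>>> {"op": "carry_out", "data": {"series": [[0,0,0,0,0,0.01,1],[0,0,0,0,0,0.02,1],[0,0,0,0,0,0.03,1],[0,0,0,0,0,0.03,1]]}}

```text
clock: 9.15
eef_pos: [574.2, -44.6, 137.5]
tcp_rot: [3.141, 0.0, 1.945]
contact_force: [-1.4, 0.3, 4.9]
opening: 0.67
grasp_force: 39.3
```

>>> {"op": "carry_out", "data": {"series": [[0,0,0,0,0,0.01,1],[0,0,0,0,0,0.02,1],[0,0,0,0,0,0.027,1],[0,0,0,0,0,0.027,1]]}}

```text
clock: 9.65
eef_pos: [574.3, -44.6, 131.4]
tcp_rot: [3.141, 0.0, 1.945]
contact_force: [-3.8, 0.3, 10.1]
opening: 0.672
grasp_force: 39.7
```

```bash
python3 -c "
from h import *
s=r.sense();print(s['eef_pos'],s['tcp_rot'],s['contact_force'],s['wrist_torque'],s['qpos'][5])"
```

```text
[574.28587534 -44.58809704 131.36398323] [3.14103739e+00 3.53471044e-04 1.94493336e+00] [-3.79906693  0.27332868 10.13323803] [-0.00842894  0.53022426  0.0232846 ] -0.45412660462116927
```

Lugs are in the gaps and the seat is pressed. I'll press slightly more, then start turning clockwise about the cup's axis, which lies 3 mm along tool x.

>>> {"op": "carry_out", "data": {"series": [[0,0,0,0,0,0.006,1],[0,0,0.028,0,-0.001,0.006,1],[0,0,0.056,0,-0.002,0.006,1],[0,0,0.083,0,-0.003,0.006,1],[0,0,0.111,0.001,-0.004,0.006,1],[0,0,0.111,0.001,-0.004,0.006,1]]}}

```text
clock: 10.4
eef_pos: [574.6, -44.7, 130.6]
tcp_rot: [3.138, 0.0, 1.595]
contact_force: [0.1, -0.2, 11.9]
opening: 0.669
grasp_force: 39.9
```

```bash
python3 -c "
from h import *
s=r.sense();print(s['eef_pos'],s['tcp_rot'],s['contact_force'],s['wrist_torque'],s['qpos'][5])"
```

```text
[574.59293712 -44.74834084 130.60941758] [3.13808145e+00 2.86217518e-04 1.59469320e+00] [ 0.14142161 -0.18829523 11.88935534] [-0.01672658  0.12387276 -0.23999539] -0.1043312525887403
```

>>> {"op": "carry_out", "data": {"series": [[0,0,0.05,0,-0.002,0,1],[0,0,0.1,0.001,-0.004,0,1],[0,0,0.15,0.001,-0.005,0,1],[0,0,0.2,0.002,-0.007,0,1],[0,0,0.25,0.003,-0.008,0,1],[0,0,0.3,0.005,-0.01,0,1],[0,0,0.333,0.006,-0.011,0,1],[0,0,0.333,0.006,-0.011,0,1]]}}

```text
clock: 11.4
eef_pos: [572.0, -43.5, 130.7]
tcp_rot: [3.139, -0.003, 0.548]
contact_force: [0.8, -0.6, 11.5]
opening: 0.67
grasp_force: 39.9
```

```bash
python3 -c "
from h import *
s=r.sense();print(s['eef_pos'],s['tcp_rot'],s['contact_force'],s['wrist_torque'],s['qpos'][5])"
```

```text
[572.02987591 -43.47060666 130.6677802 ] [ 3.13905683 -0.003151    0.54847266] [ 0.84280406 -0.56283768 11.53988241] [-0.1879741  -0.00671698 -0.15910523] 0.9441457517022709
```

>>> {"op": "carry_out", "data": {"series": [[0,0,0.022,0.001,-0.001,0,1],[0,0,0.044,0.001,-0.001,0,1],[0,0,0.05,0.001,-0.001,0,1]]}}

```text
clock: 11.78
eef_pos: [572.1, -43.1, 130.7]
tcp_rot: [3.139, -0.003, 0.392]
contact_force: [0.4, 0.4, 11.9]
opening: 0.674
grasp_force: 39.9
```

```bash
python3 -c "
from h import *
s=r.sense();print(s['eef_pos'],s['tcp_rot'],s['contact_force'],s['wrist_torque'],s['qpos'][5])"
```

```text
[572.14073238 -43.12060263 130.67552735] [ 3.13946372 -0.00348616  0.3920742 ] [ 0.42239465  0.38818658 11.85166522] [-0.28469814 -0.12321075  0.13094189] 1.1013240239004016
```

>>> {"op": "carry_out", "data": {"series": [[0,0,0.011,0,0,0,1],[0,0,0.022,0,0,0,1],[0,0,0.022,0,0,0,1]]}}

```text
clock: 12.15
eef_pos: [572.2, -43.1, 130.7]
tcp_rot: [3.14, -0.004, 0.324]
contact_force: [1.1, -0.6, 10.5]
opening: 0.672
grasp_force: 39.8
```

```bash
python3 -c "
from h import *
s=r.sense();print(s['eef_pos'],s['tcp_rot'],s['contact_force'],s['wrist_torque'],s['qpos'][5])"
```

```text
[572.2159262  -43.11778504 130.69248277] [ 3.13964994 -0.00375915  0.32374811] [ 1.10736145 -0.58867636 10.47376908] [-0.27918159 -0.06999973  0.0141853 ] 1.169664129846669
```

92.9° turned with no clear stop yet. I'll look for grip slip.

```bash
python3 - <<'E'
from h import *
a=grab('wrist');b=cv2.imread('pics/w4.png')[:,:,::-1]
cv2.imwrite('pics/w5.png',np.hstack([b[100:440,140:500],a[100:440,140:500]])[:,:,::-1])
E
```

```text
(no output)
```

View pics/w5.png

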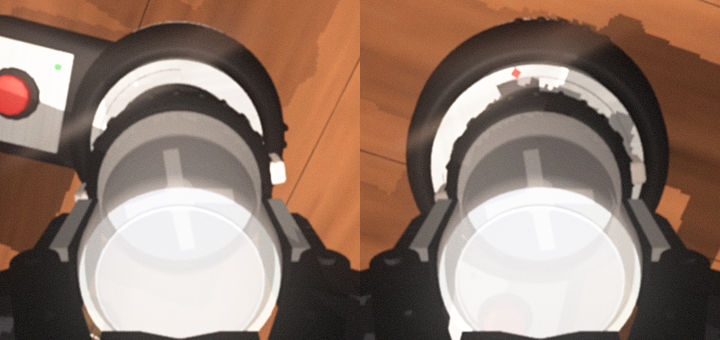

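The tab keeps its place relative to the gripper, at crop (637,170), so there's no slip. The red gap mark is now at crop (516,73). I'll check that the ring hasn't turned.

```bash
python3 - <<'E'
from h import *
c=r.get_calibration('wrist')
m=atz(c,(516-360+140,73+100),85);print(m,np.degrees(np.arctan2(m[1]+41.7,m[0]-573.8)),np.hypot(m[1]+41.7,m[0]-573.8))
a=atz(c,(440-360+140,195+100),106);b=atz(c,(637-360+140,170+100),106)
print((a+b)/2,np.degrees(np.arctan2(*(b-a)[1::-1])),np.linalg.norm(b-a))
s=r.sense();print(s['tcp_rot'],s['wrist_torque'],s['contact_force'])
E
```

```text
[615.09255104 -18.1948285   85.        ] 29.650053100005195 47.51387017212989
[576.23781744 -41.46249115 106.        ] -63.81455313464891 84.78178142245928
[ 3.13967141 -0.00375306  0.32400101] [-0.28207068 -0.06554772  0.04527017] [ 0.42050845 -0.97276749 12.10164719]
```

>>> {"op": "carry_out", "data": {"series": [[0,0,0.008,0,0,0,1],[0,0,0.015,0,0,0,1],[0,0,0.015,0,0,0,1]]}}

```text
clock: 12.58
eef_pos: [572.1, -43.1, 130.7]
tcp_rot: [3.14, -0.004, 0.278]
contact_force: [1.1, 0.5, 11.8]
opening: 0.671
grasp_force: 39.9
```

```bash
python3 -c "
from h import *
s=r.sense();print(s['eef_pos'],s['tcp_rot'],s['contact_force'],s['wrist_torque'],s['qpos'][5])"
```

```text
[572.13637541 -43.07728433 130.67674616] [ 3.13971482 -0.00358813  0.27779949] [ 1.12430187  0.47240806 11.81201746] [-2.05333554e-01  2.12228676e-04  5.46988544e-01] 1.2159353431756355
```

Torque has risen to 0.55 N m, so it's at the stop. Easing up into the recesses.

>>> {"op": "carry_out", "data": {"series": [[0,0,-0.004,0,0,-0.006,1],[0,0,-0.004,0,0,-0.012,1],[0,0,-0.004,0,0,-0.016,1],[0,0,-0.004,0,0,-0.02,1],[0,0,-0.004,0,0,-0.022,1],[0,0,-0.004,0,0,-0.022,1]]}}

```text
clock: 13.32
eef_pos: [571.8, -43.1, 135.4]
tcp_rot: [3.14, -0.003, 0.29]
contact_force: [3.3, -1.0, 6.2]
opening: 0.671
grasp_force: 39.2
```

```bash
python3 -c "
from h import *
s=r.sense();print(s['eef_pos'],s['tcp_rot'],s['contact_force'],s['wrist_torque'],s['qpos'][5])"
```

```text
[571.76108151 -43.10327982 135.36570034] [ 3.14020232e+00 -2.88190346e-03  2.89549486e-01] [ 3.27537952 -1.00130233  6.22632116] [-0.26472228 -0.5951099   0.16639749] 1.2037431031639012
```

>>> {"op": "carry_out", "data": {"series": [[0,0,0,0,0,-0.003,1],[0,0,0,0,0,-0.006,1],[0,0,0,0,0,-0.006,1]]}}

```text
clock: 13.7
eef_pos: [571.4, -43.2, 135.5]
tcp_rot: [3.14, -0.002, 0.289]
contact_force: [7.5, -3.1, -5.6]
opening: 0.672
grasp_force: 39.5
```

```bash
python3 -c "
from h import *
s=r.sense();print(s['eef_pos'],s['tcp_rot'],s['contact_force'],s['wrist_torque'],s['qpos'][5])"
```

```text
[571.36489447 -43.18846268 135.53254619] [ 3.14046630e+00 -1.92330565e-03  2.89437078e-01] [ 7.47509848 -3.08159267 -5.61039535] [-0.51719685 -1.45986101  0.2024218 ] 1.2037841426911489
```

It rose to 8 mm below the seat and stopped there, with the force now reversed: locked. Relax, open and retreat.

>>> {"op": "carry_out", "data": {"series": [[0,0,0,0,0,0.004,1],[0,0,0,0,0,0.004,0.2],[0,0,0,0,0,0.004,-0.5],[0,0,0,0,0,0.004,-1],[0,0,0,0,0,0.004,-1],[0,0,0,0,0,0.004,-1]]}}

```text
clock: 14.45
eef_pos: [570.0, -42.8, 134.8]
tcp_rot: [-3.141, 0.001, 0.289]
contact_force: [0.2, 0.1, 0.1]
opening: 1.002
grasp_force: 0.0
```

>>> {"op": "carry_out", "data": {"series": [[0,0,0,0,0,-0.1,-1],[0,0,0,0,0,-0.3,-1],[0,0,0,0,0,-0.45,-1],[0,0,0,0,0,-0.45,-1]]}}

```text
clock: 14.95
eef_pos: [572.0, -43.0, 250.8]
tcp_rot: [3.14, -0.005, 0.289]
contact_force: [-1.0, -0.3, -1.0]
opening: 1.0
grasp_force: 0.0
```

```bash
python3 - <<'E'
from h import *
c=r.get_calibration('wrist');grab('wrist','w6.png')
s=r.sense();print(s['eef_pos'],s['tcp_rot'],s['contact_force'],s['opening'],s['qpos'])
print(move(s['eef_pos'],s['tcp_rot'][2],[465,-56,245],s['tcp_rot'][2]), proj(c,(465,-56,59)))
E
```

```text
[570.83824941 -42.92042614 248.68420749] [ 3.14072291e+00 -2.29487763e-03  2.89215311e-01] [-0.0611235  -0.07722906 -0.0100229 ] 0.9988867310107619 [-7.76743249e-02  2.53840670e-01  1.73121185e+00  1.24076812e-05
  1.15408600e+00  1.20390268e+00]
[-0.     -0.4207 -0.0706  0.0147] [298.01649554 334.12454604]
```

View pics/w6.png

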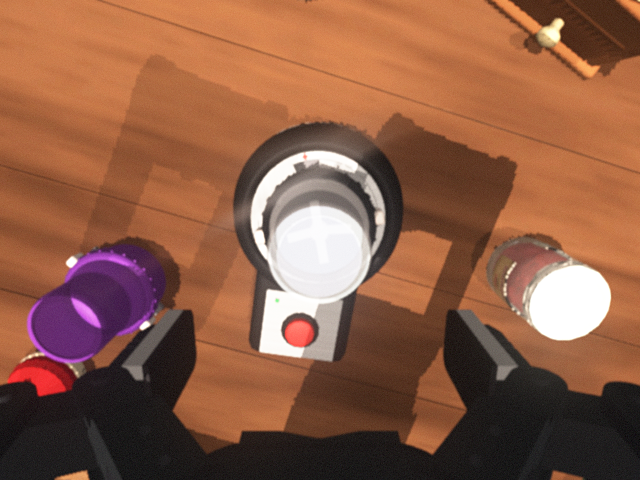

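The cup stands locked, with its tab at (378,218) a quarter turn from the red mark at (305,157). The button is at (299,333), as predicted. Now over the button with the gripper shut, turned so the camera is clear of the cup.

>>> {"op": "carry_out", "data": {"series": [[0,0,-0.05,-0.1,-0.02,0,1],[0,0,-0.1,-0.25,-0.04,0,1],[0,0,-0.15,-0.421,-0.071,0,1],[0,0,-0.25,-0.421,-0.071,0,1],[0,0,-0.3,-0.421,-0.071,0,1],[0,0,-0.35,-0.421,-0.071,0,1],[0,0,-0.4,-0.421,-0.071,0.1,1],[0,0,-0.45,-0.421,-0.071,0.2,1]]}}

```text
clock: 16.0
eef_pos: [463.4, -55.8, 195.7]
tcp_rot: [-3.14, -0.0, 1.704]
contact_force: [0.5, 0.2, -0.8]
opening: -0.0
grasp_force: 0.0
```

```bash
python3 - <<'E'
from h import *
s=r.sense();print(s['eef_pos'],s['tcp_rot'],s['contact_force'],s['opening'])
for z in (75,59):print(move(s['eef_pos'],s['tcp_rot'][2],[465,-56,z],s['tcp_rot'][2]))
E
```

```text
[463.41676887 -55.76969547 195.69151671] [-3.13992632e+00 -4.50761697e-04  1.70418878e+00] [ 0.47096391  0.18038761 -0.8077669 ] -5.1774286151287774e-05
[-0.     -0.0018  0.0062  0.4828]
[-0.     -0.0018  0.0062  0.5468]
```

>>> {"op": "carry_out", "data": {"series": [[0,0,0,-0.001,0.004,0.15,1],[0,0,0,-0.001,0.004,0.33,1],[0,0,0,-0.001,0.004,0.46,1],[0,0,0,-0.001,0.004,0.5,1],[0,0,0,-0.001,0.004,0.52,1],[0,0,0,-0.001,0.004,0.53,1],[0,0,0,-0.001,0.004,0.53,1]]}}

```text
clock: 16.88
eef_pos: [465.9, -56.1, 65.7]
tcp_rot: [3.14, 0.0, 1.698]
contact_force: [-0.5, 0.6, -0.1]
opening: 0.0
grasp_force: 0.0
```

>>> {"op": "carry_out", "data": {"series": [[0,0,0,0,0,0.016,1],[0,0,0,0,0,0.03,1],[0,0,0,0,0,0.042,1],[0,0,0,0,0,0.05,1],[0,0,0,0,0,0.05,1]]}}

```text
clock: 17.5
eef_pos: [465.8, -56.1, 53.0]
tcp_rot: [3.141, 0.0, 1.698]
contact_force: [-1.4, 0.4, 9.4]
opening: -0.001
grasp_force: 4.8
```

>>> {"op": "carry_out", "data": {"series": [[0,0,0,0,0,0.002,1],[0,0,0,0,0,0.003,1],[0,0,0,0,0,0.003,1]]}}

```text
clock: 17.88
eef_pos: [465.8, -56.1, 52.8]
tcp_rot: [3.141, 0.0, 1.698]
contact_force: [-3.5, 1.7, 19.5]
opening: 0.001
grasp_force: 9.8
```

>>> {"op": "carry_out", "data": {"series": [[0,0,0,0,0,-0.01,1],[0,0,0,0,0,-0.03,1],[0,0,0,0,0,-0.15,1],[0,0,0,0,0,-0.35,1],[0,0,0,0,0,-0.6,1],[0,0,0,0,0,-0.7,1],[0,0,0,0,0,-0.7,1]]}}

```text
clock: 18.75
eef_pos: [466.3, -56.1, 228.6]
tcp_rot: [3.138, 0.001, 1.698]
contact_force: [-0.2, -0.1, -1.0]
opening: -0.003
grasp_force: 0.0
```

```bash
python3 - <<'E'
from h import *
a=grab('wrist');s=grab('scene')
cv2.imwrite('pics/end.png',np.hstack([cv2.resize(a,(400,300)),cv2.resize(s[200:360,220:433],(400,300))])[:,:,::-1])
print(r.sense()['contact_force'],r.sense()['clock'])
E
```

```text
[ 0.25192902  0.50363962 -0.46440033] 18.85
```

View pics/end.png

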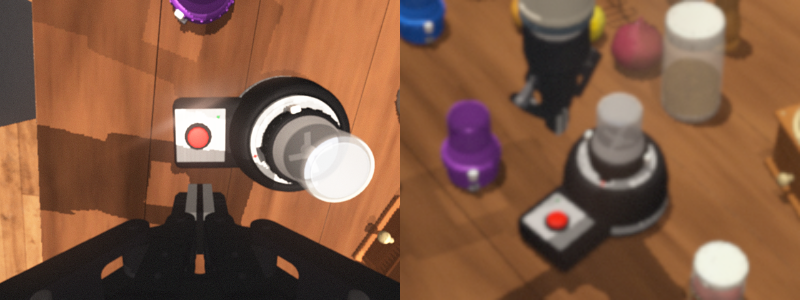

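The cup is upright and locked in the socket, the button at (198,137) is back up, and the robot touches nothing. Handing in.

```bash
python3 -c "
from rig import r
print(r.sign_off())"
```

```text
the job is handed in; nothing more can be done
None
```

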